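# Shut the solvent cage and drop its latch

### The arm

A 6-joint arm with a two-finger parallel gripper is mounted at the origin on the work surface. World frame = base frame: x ahead of the robot, y to its left, z up, the work surface at z = 0. Lengths are in mm, angles in rad, forces in N, time in s.
With the tool pointing down it reaches from about 350 to 975 mm from the base axis. Payload 7.1 kg.
Tool frame: the origin (TCP) lies at the centre of the arm's flange, where the gripper is bolted on; the fingertips stand 182 mm ahead of it and the grasp point (between the pads) lies 163 mm ahead of it; z points along the fingers, y is the direction in which the jaws open and shut (so a half turn about z gives the same grasp; the last joint's range is limited). The gripper opens to 88 mm and grips with 3 to 60 N. Pads are 20 mm wide; open, the fingers measure 115 mm over their backs; the gripper's body (75 mm by 178 mm) begins 61 mm behind the grasp point.
Start: joints at [1.287, 0.423, 1.63, -0, 1.089, -0.019], TCP at [163.541, 603.209, 404.675] pointing down, gripper open.
Joint ranges: [-3, 3], [-0.9, 2.11], [0.09, 2.58], [-1.31, 4.45], [0.11, 2.69], [-2.54, 2.54]. Speed limits (rad/s): [2.39, 2.39, 3.01, 3.14, 3.14, 3.14].

### API

Orientations are given as a rotation vector (axis times angle).
In Python, from workcell import get_obs, get_image, camera_params, workorder, search_frame, silhouettes gives the robot as it stands.
- The arm moves only by the tool play_rows, never from a script. Its arguments are lists of equal length, an entry for each row: "travel": the shift along the tool's x, y, z in units of 25 mm (1.0 is 25 mm), a list of three; "angular": the turn, a rotation vector about the tool's x, y, z in units of 8 degrees (1.0 is 8 degrees), a list of three; "claw": the opening, from -1 (shut) to 1 (fully open), so that 0 is half open. A call has 1 to 20 rows; each row is the pose to reach, as a shift and turn from the pose measured when the call began, along the tool's axes at that moment; what a row does not reach only later rows make up. A row lasts 1/8 s, in which the tool goes at most 62.5 mm and 10.7 degrees, less where a joint would pass 70% of its speed; a pose out of reach is approached as far as the arm can. A call with a gripper value outside its range is refused whole. The fingers move at their own pace and stop on an object; the grip force is fixed at half the most. Time passes only in rows, so rows that repeat a pose let the fingers close. It gives the time, the measured TCP pose, the force and the opening at its end, in the units of the state.
- get_obs(): the state, without advancing time (a new reading comes with each control period).
- get_image(name): name is "side" or "top"; returns the picture (384x512x3 uint8, blue, green, red); there is no depth.
- camera_params(name): a dict with "mtx" (3x3 intrinsics, pixels), "k1" (the pictures are not rectified: a ray, as slopes to the right and down, at radius r is drawn at 1 + k1 r^2 times it, then the intrinsics apply), "R" (3x3) and "t" (3): a world point X has camera coordinates R X + t. Camera axes: x right, y down, z forward; pixel columns grow to the right and rows downward; lengths in mm; the calibration is good to about 2 mm. A picture is of the moment at which its call begins. camera_params takes no time and is no camera call.
- workorder.close_job(): hands the job in, once; it reports no verdict.
Trained networks look in the newest picture that a camera, given by its name, has taken for a name from the list of things; names that differ only in an ending like _2 or _b are one class to them, and where a whole thing is asked for, a point or a joint stands for the part that bears it (a point fixed in the world has none). Each returns a list of dicts, best first, with "conf" (0 to 1); they miss things now and then, are a little off and sometimes report something else, mostly with a low value. They report only what shows in the picture. A call takes as long as a camera call.
- search_frame(camera, thing): "location" ([x, y, z] in mm, in world coordinates, good to about 4 mm: the middle of the surface that is visible of it).
- silhouettes(camera, thing): "mask" (384x512 bool, what is visible of it).
The state is a dict: "t": time; "qpos": joint angles; "qvel": joint speeds; "joint_torque": joint torques, N m; "ee_pos": TCP position; "orientation": TCP orientation; "ft_force": force on the tool from outside, world axes, zero at the start; "moment": the same for the moment, N m; "width": finger opening in mm.
Only numpy, scipy, OpenCV 4.12 (cv2) and the standard library are available. Lean on these libraries where they do the work, as an engineer would, in place of code of your own. Each camera call takes 0.05 s, during which the arm holds its last target. There are 200 camera calls.

### The job

Swing the gate of the solvent cage shut and latch it: lift the latch bar over the keeper's front lip and let it drop fully home in the keeper's notch, then let go. Work gently, never ramming or forcing the bar against the keeper, and leave the tins and the other things standing where they are.

Things in the scene. Friction and masses are not known exactly. Their poses are not given: they have to be found in the camera images.
- cage: grey mesh cage for solvent tins, fixed to the bench: angle-iron posts, 250 deep (x) x 280 wide (y) x 205 high (z). Origin: centre of its underside; -x looks out of the front, where the gate is; +y is the hinge side.
- hinge (a point): point on the gate's upright hinge axis, at the height of the closed latch bar (z 165). In the cage frame x -118, y +112.
- gate (a joint): gate: grey mesh panel 221 wide x 165 high x 14 thick (z 26 to 191) in the cage's front, hung on the hinge axis at its +y edge. Angle, rad: 0 = shut flush with the posts, grows as its free edge swings out to the front; the hinge runs easily and stays where left. Over the last 0.06 rad it meets a spring buffer behind its free edge that pushes it out again: nothing at 0.06, about 4 N at the edge when at 0, 7.5 N at -0.047, its stop.
- latch (a joint): latch bar's lift, rad: 0 = level (hanging on its guide staple), grows as the tip rises, stops at 0.22. The bar pivots on the gate 82 from the hinge axis at z 165 and falls by its own weight. Its lower edge clears the keeper's cheeks above 0.11; resting on top of a cheek it reads about 0.10.
- bar: latch bar: flat steel bar on the gate's front, 180 long, 8 thick, 20 high, about 0.2 kg. Origin: at its pivot, mid-thickness, on the bar's centre line, 34 in front of the hinge axis. With the gate shut it runs along -y of the cage to a tip 41 beyond the gate's free edge; x is along its thickness, -x outwards.
- knob (a point): middle of the bar's black barrel knob, 26 diameter x 30 long, its axis level and square to the gate. In the bar's frame x -49, y -115, z 0. It stands on a 10 mm stem, 30 clear of the bar's front; gate shut, it is 83 in front of the hinge axis and 197 from it sideways, z 165, 40 below the cage's top.
- keeper_nominal (a point): keeper: steel catch block with an upright U-notch on the cage's free-edge post. The point is the notch's middle at the height of its cheeks' tops, nominal place (cage x -152, y -128, z 170): there the bar fits with the gate at 0. It is bolted through slots and really sits up to 8.5 nearer or farther in cage x; that is not measured.
- tin_in_left: bystander, leave standing: metal solvent tin in the cage, 84 diameter, 139 high with cap. Origin: centre of its underside.
- tin_in_right: bystander, leave standing: metal tin in the cage, 72 diameter, 124 high with cap. Origin: centre of its underside.
- tin_out: bystander, leave standing: metal solvent tin on the bench beside the cage on the keeper side, 100 diameter, 164 high with cap. Origin: centre of its underside.
- aerosol: bystander, leave standing: spray can beside the cage on the hinge side, 65 diameter, 186 high. Origin: centre of its underside.
- tape: bystander, leave standing: roll of tape lying flat, 104 diameter, 48 high. Origin: centre of its underside.
- cup: bystander, leave standing: clear plastic mixing cup, 80 diameter at the rim, 100 high. Origin: centre of its underside.
- spanner: bystander, leave alone: steel spanner lying flat, 200 long. Origin: centre of its underside.
- scraper: bystander, leave alone: filling knife lying flat, about 200 long, black handle. Origin: in its middle, underside.
- lip_nominal (a point): nominal middle of the top of the keeper's front cheek, the lip (cage x -163.5; moves with the block). Front and back cheek are each 12 thick in x, 22 wide in y, tops z 170: 15 above the level bar's lower edge. Between them the notch, 11 wide in x for the 8 bar, floor z 154, below the level bar. Light steel: keep the bar's load on it under 15 N.

How it is judged (in metres and radians):
On the way:
1. the latch bar is lifted to or above the top of the keeper's lip with the gate all but shut (value of joint gate below 0.06 rad and value of joint latch above 0.085 rad), for 0.05 s.
At the end, for the whole second after the job is handed in: The gate is shut (gate joint below 0.048 rad) with the latch bar down behind the keeper's lip (latch joint below 0.03 rad), the bar at rest, and every bystander standing within 25 mm of where it was (value of joint gate below 0.048 rad and value of joint latch below 0.03 rad and linear speed of bar below 0.02 m/s and distance of each of tin_in_left, tin_in_right, tin_out, aerosol, tape, cup, spanner, scraper from where it was at the start of the episode below 0.025 m); the robot touches nothing.
It fails at once if the latch bar is rammed or forced against the keeper with more than 20 N (contact force between bar and cage above 20 N).
It fails at once if a bystander is shifted more than 25 mm or tipped (distance of any of tin_in_left, tin_in_right, tin_out, aerosol, tape, cup, spanner, scraper from where it was at the start of the episode above 0.025 m or angle between any of tin_in_left, tin_in_right, tin_out, aerosol, tape, cup, spanner, scraper's own z axis and vertical above 0.3 rad).
It also fails if it takes over 51 s, if anything falls off the work surface, if the arm or the gripper's body presses on something with over 40 N, if the wrist force passes 120 N, or if a joint passes its speed limit or range.

## Working session

There is one attempt and no reset: what is moved stays moved. The work goes in short steps, Python scripts to look and compute and a tool call to move; the robot and the scene stay as the last step left them, time stands still between calls to the robot, and variables do not carry over. Pictures are saved under pics/ and viewed, about 8 in all and at most 12, crops included, and the job is handed in when it is done.

Besides the shell and the picture viewer there is one more tool, called after ">>>" as a command line: name --argument value ..., lists and objects as JSON in quotes. play_rows: Moves the arm, as the interface text tells. Its arguments: {"type":"object","properties":{"travel":{"type":"array","items":{"type":"array","items":{"type":"number"}}},"angular":{"type":"array","items":{"type":"array","items":{"type":"number"}}},"claw":{"type":"array","items":{"type":"number"}}},"required":["travel","angular","claw"]}

```bash
mkdir -p pics; python3 - <<'E'
from workcell import *
import cv2,numpy as np
for c in("side","top"):
    cv2.imwrite(f"pics/{c}0.png",get_image(c))
    p=camera_params(c);print(c,p)
    for n in("cage","gate","bar","knob","keeper_nominal","tin_out","aerosol","tape","cup","tin_in_left"):
        try: print(n,[(np.round(d["location"]),round(d["conf"],2)) for d in search_frame(c,n)][:2])
        except Exception as e: print(n,e)
print(get_obs())
E
```

```text
side {'mtx': array([[488.86491721,   0.        , 255.76753602],
       [  0.        , 488.86491721, 185.30247561],
       [  0.        ,   0.        ,   1.        ]]), 'k1': -0.05271398193520633, 'R': array([[-0.58982237,  0.8075182 , -0.00489174],
       [ 0.77257514,  0.56251574, -0.29445492],
       [-0.23502603, -0.17745534, -0.95565285]]), 't': array([ 353.74045308, -403.24133842, 1886.50706491])}
cage [(array([690.,  88., 168.]), 0.98)]
gate [(array([578.,  45., 172.]), 0.83)]
bar [(array([548.,  14., 173.]), 0.68), (array([ 448., -365.,   47.]), 0.32)]
knob [(array([542.,  11., 175.]), 0.68)]
keeper_nominal [(array([692.,  85., 170.]), 0.62)]
tin_out [(array([ 758., -131.,  153.]), 0.79)]
aerosol [(array([637., 312., 155.]), 0.59)]
tape [(array([ 445., -364.,   49.]), 0.76)]
cup [(array([ 517., -457.,   60.]), 0.78)]
tin_in_left [(array([768., 178., 135.]), 0.89)]
top {'mtx': array([[465.90122051,   0.        , 253.43789894],
       [  0.        , 465.90122051, 203.04022518],
       [  0.        ,   0.        ,   1.        ]]), 'k1': -0.18458224641756163, 'R': array([[-0.02398
[... 815 characters left out ...]
, 104., 173.]), 0.3)]
{'t': 1.1, 'qpos': array([ 1.28702442e+00,  4.23100413e-01,  1.62990135e+00, -1.45442644e-05,
        1.08859485e+00, -1.90285199e-02]), 'qvel': array([ 2.94179574e-05,  2.62677854e-04, -4.44301265e-04,  2.07336946e-03,
        2.15598363e-03, -7.61631441e-04]), 'joint_torque': array([ 1.93843277e-05, -5.44579732e+01, -2.74051899e+01,  6.43952074e-02,
        1.66251662e-02, -1.59515946e-05]), 'ee_pos': array([163.52833897, 603.21225594, 404.67427344]), 'orientation': array([ 4.14632443e-01,  3.11409827e+00, -9.18660308e-06]), 'ft_force': array([-0.30327031,  0.14084501, -0.21677221]), 'moment': array([-0.05433395, -0.0353172 ,  0.01934816]), 'width': 87.88683711793027}
```

```bash
python3 - <<'E'
import cv2
a=cv2.imread("pics/side0.png");b=cv2.imread("pics/top0.png")
cv2.imwrite("pics/s1.png",cv2.resize(a[60:290,60:360],None,fx=2.6,fy=2.6,interpolation=3))
cv2.imwrite("pics/t1.png",cv2.resize(b[100:330,80:380],None,fx=2.6,fy=2.6,interpolation=3))
E
```

```text
(no output)
```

View pics/s1.png

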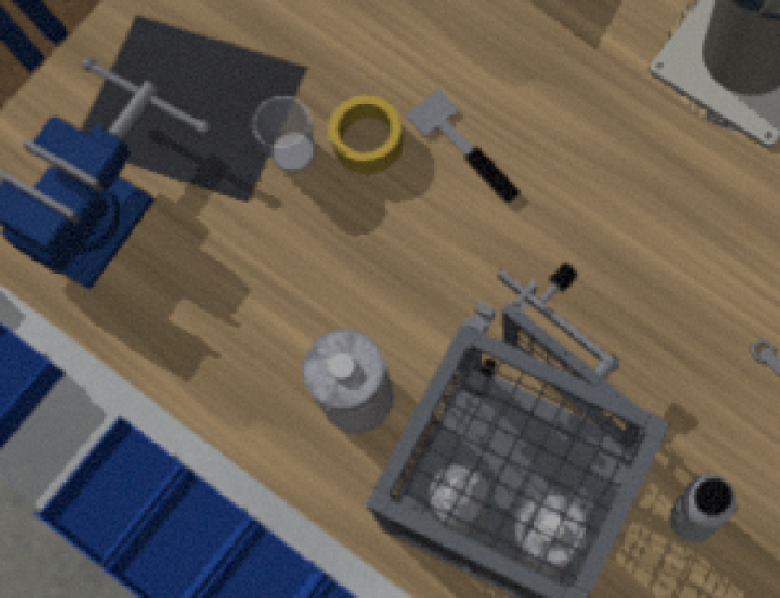

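View pics/t1.png

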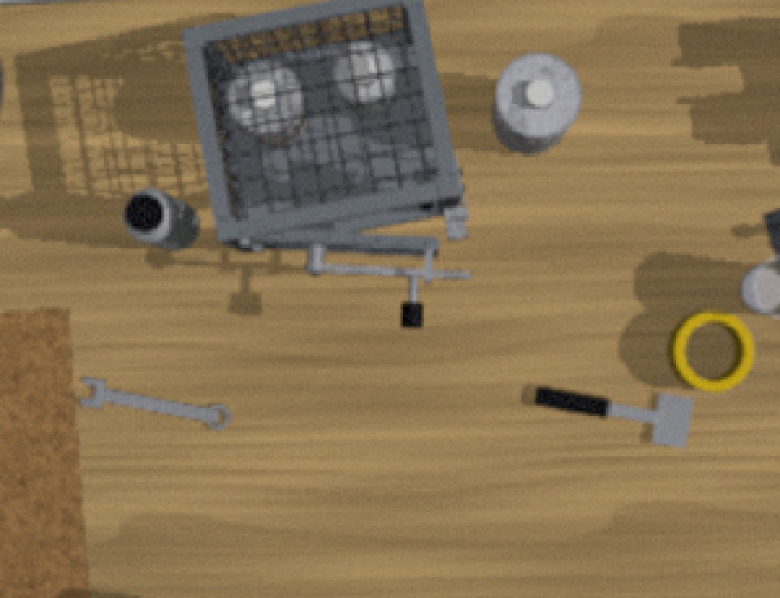

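Both views show the gate ajar, with the knob at about (412,314) in the top crop and (565,276) in the side crop. The keeper is at about (456,220) top and (482,318) side. Next I fit the cage pose and the gate angle.

```bash
cat > h.py <<'E'
import numpy as np,cv2
from workcell import *
from scipy.optimize import least_squares
P={c:camera_params(c) for c in("side","top")}
def proj(c,X):
    p=P[c];X=np.atleast_2d(X)@p["R"].T+p["t"];s=X[:,:2]/X[:,2:]
    s=s*(1+p["k1"]*(s**2).sum(1,keepdims=True));return s@p["mtx"][:2,:2].T+p["mtx"][:2,2]
def cage(q,L):
    L=np.atleast_2d(L).astype(float);c,s=np.cos(q[2]),np.sin(q[2])
    return np.c_[q[0]+c*L[:,0]-s*L[:,1],q[1]+s*L[:,0]+c*L[:,1],L[:,2]]
def gate(g,l,pt):  # point in bar frame -> cage frame
    x,y,z=pt;y2=y*np.cos(l)+z*np.sin(l);z2=-y*np.sin(l)+z*np.cos(l)
    u=np.array([x-34,y2-82]);c,s=np.cos(g),np.sin(g)
    # free edge(-y) swings to -x
    return np.array([-118+c*u[0]+s*u[1],112-s*u[0]+c*u[1],165+z2])
E
python3 - <<'E'
from h import *
sc=np.array([[470,332],[666,424],[372,502]])/2.6+60
tc=np.array([[462,203],[220,238],[184,30]])/2.6+[80,100]
Ls=[[-125,-140,205],[-125,140,205],[125,-140,205]];Lt=[[-125,-140,205],[-125,140,205],[125,140,205]]
f=lambda q:np.r_[(proj("side",cage(q,Ls))-sc).ravel(),(proj("top",cage(q,Lt))-tc).ravel()]
r=least_squares(f,[700,100,0]);q=r.x;print(q,np.round(r.fun.reshape(-1,2),1))
kb={}
ims={}
for c in P:
    ims[c]=get_image(c)
    for n in("knob","bar"):
        d=silhouettes(c,n)
        if d:
            m=d[0]["mask"];ys,xs=np.nonzero(m);kb[c,n]=m;print(c,n,d[0]["conf"],m.sum(),xs.min(),xs.max(),ys.min(),ys.max())
# knob centre from dark pixels near
kp={}
for c,(x,y) in {"side":(565/2.6+60,276/2.6+60),"top":(412/2.6+80,314/2.6+100)}.items():
    g=cv2.cvtColor(ims[c],6);x0,y0=int(x)-9,int(y)-9
    w=np.clip(60-g[y0:y0+19,x0:x0+19].astype(float),0,None);yy,xx=np.mgrid[:19,:19]
    kp[c]=np.array([x0+(w*xx).sum()/w.sum(),y0+(w*yy).sum()/w.sum()])
print(kp)
f2=lambda v:np.r_[proj("side",v)[0]-kp["side"],proj("top",v)[0]-kp["top"]]
r2=least_squares(f2,[540,10,165]);print("knob tri",r2.x,r2.fun)
f3=lambda g:np.r_[f2(cage(q,gate(g[0],0,(-49,-115,0)))[0])]
r3=least_squares(f3,[.2]);print("gate",r3.x,r3.fun,cage(q,gate(r3.x[0],0,(-49,-115,0))))
g=r3.x[0]
outs=[]
for c,(x0,y0) in {"side":(190,150),"top":(140,80)}.items():
    S=5;w,h=(140,110);im=cv2.resize(ims[c][y0:y0+h,x0:x0+w],None,fx=S/1,fy=S/1,interpolation=2) if 0 else cv2.resize(ims[c][y0:y0+h,x0:x0+w],None,fx=2.8,fy=2.8,interpolation=2)
    S=2.8
    def dr(L,col,cl=1):
        p=((proj(c,cage(q,L))-[x0,y0]+.5)*S).astype(int);cv2.polylines(im,[p],bool(cl),col,1)
    dr([[-125,-140,205],[-125,140,205],[125,140,205],[125,-140,205]],(0,255,0))
    for o,col in((0,(0,0,255)),):
        dr([[-169.5+o,-139,170],[-169.5+o,-117,170],[-134.5+o,-117,170],[-134.5+o,-139,170]],col)
    dr([gate(g,0,(0,0,10)),gate(g,0,(0,-180,10))],(255,255,0),0)
    dr([gate(g,0,(-34,-115,0)),gate(g,0,(-64,-115,0))],(255,0,255),0)
    outs.append(im)
cv2.imwrite("pics/ov.png",np.hstack(outs))
E
```

```text
[7.26472847e+02 1.09379627e+02 1.57053883e-01] [[-2.3 -4.9]
 [ 2.3 -1.1]
 [-2.8 -0.6]
 [-1.4 -2.8]
 [-2.4  0.9]
 [-1.9 -1.2]]
side knob 0.55 219 253 291 161 197
side bar 0.58 242 253 290 161 196
top knob 0.69 326 205 260 202 226
top bar 0.6 311 203 260 202 226
{'side': array([276.59536186, 166.04918033]), 'top': array([237.67245216, 220.76769025])}
knob tri [494.00850274   9.37077786 160.59460104] [ 0.09526993  0.00821944  0.07367339 -0.04616757]
gate [0.22971661] [ 0.33729257  0.15902354 -0.53430804 -0.49004697] [[495.32439152  11.090445   165.        ]]
```

View pics/ov.png

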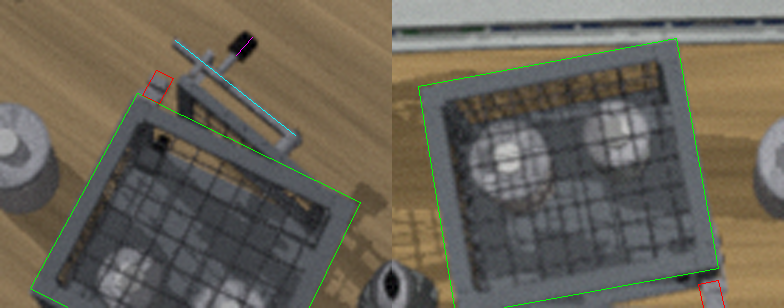

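```bash
cat > fit.py <<'E'
from h import *
from scipy.ndimage import map_coordinates as mc
from scipy.optimize import minimize
im={c:cv2.imread(f"pics/{c}0.png") for c in P}
S={c:cv2.GaussianBlur(im[c][...,2].astype(float)-im[c][...,0],(0,0),1) for c in im}  # wood: red>blue
def smp(c,q,L):
    p=proj(c,cage(q,L));return mc(S[c],[p[:,1],p[:,0]],order=1)
t=np.linspace(-.93,.93,80)[:,None];o=np.ones_like(t)
E=[("top",np.c_[125*o,140*t,205*o],[1,0,0]),("top",np.c_[125*t,140*o,205*o],[0,1,0]),
   ("side",np.c_[125*t,-140*o,205*o],[0,-1,0]),("side",np.c_[-125*o,140*t,205*o],[-1,0,0])]
def cost(q,each=0):
    v=[np.mean(smp(c,q,L+4*np.array(n))-smp(c,q,L-4*np.array(n))) for c,L,n in E]
    return v if each else -sum(v)
best=None
for dx in(-6,0,6):
  for dy in(-6,0,6):
    r=minimize(cost,[726.5+dx,109.4+dy,.157],method="Nelder-Mead",options=dict(initial_simplex=np.array([726.5+dx,109.4+dy,.157])+np.array([[0,0,0],[4,0,0],[0,4,0],[0,0,.02]])))
    if best is None or r.fun<best.fun:best=r
q=best.x;print(q,cost(q,1))
E
python3 - <<'E'
from fit import *
kp={'side':[276.6,166.05],'top':[237.67,220.77]}
f=lambda g:np.r_[proj("side",cage(q,gate(g[0],0,(-49,-115,0))))[0]-kp["side"],proj("top",cage(q,gate(g[0],0,(-49,-115,0))))[0]-kp["top"]]
r=least_squares(f,[.2]);print(r.x,r.fun,cage(q,gate(r.x[0],0,(-49,-115,0))));g=r.x[0]
outs=[]
for c,(x0,y0) in {"side":(215,140),"top":(195,150)}.items():
    Z=6;i=cv2.resize(im[c][y0:y0+90,x0:x0+65],None,fx=Z,fy=Z,interpolation=2)
    def dr(L,col,cl=1):
        p=((proj(c,cage(q,L))-[x0,y0]+.5)*Z).astype(int);cv2.polylines(i,[p],bool(cl),col,1)
    dr([[-125,-140,205],[-125,140,205],[125,140,205],[125,-140,205]],(0,255,0))
    dr([[-169.5,-139,170],[-169.5,-117,170],[-134.5,-117,170],[-134.5,-139,170]],(0,0,255))
    dr([[-157.5,-139,170],[-157.5,-117,170],[-146.5,-117,170],[-146.5,-139,170]],(0,0,255))
    dr([gate(g,0,(0,0,10)),gate(g,0,(0,-180,10))],(255,255,0),0)
    outs.append(i)
cv2.imwrite("pics/ov2.png",np.hstack(outs))
E
```

```text
[7.26736486e+02 1.07911601e+02 1.67377741e-01] [np.float64(39.0202876490492), np.float64(46.73769375932021), np.float64(37.12689507477875), np.float64(16.475506758281302)]
[0.24365807] [-0.04603988 -0.58090967  0.31473865 -0.05471799] [[493.95533712   8.58591224 165.        ]]
```

View pics/ov2.png

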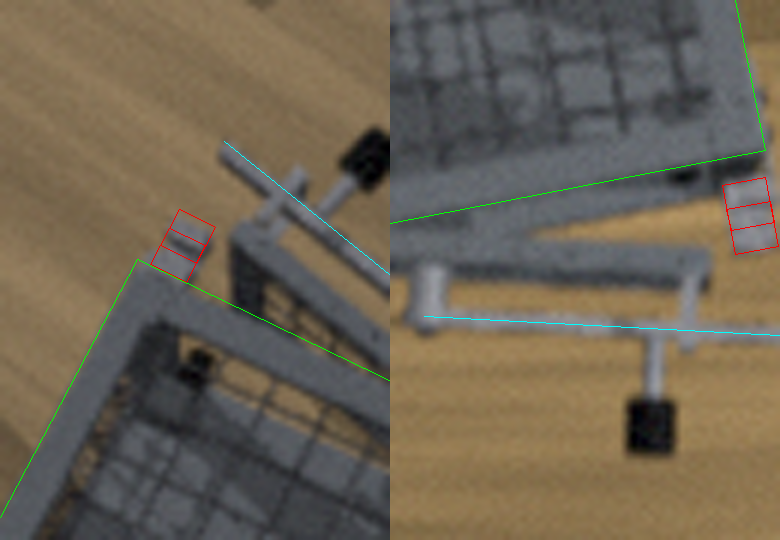

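```bash
python3 - <<'E'
from fit import *
xs=np.arange(-186,-124,2.)
for c in P:
    g=im[c].astype(float)
    a=[];b=[]
    for x in xs:
        p=proj(c,cage(q,[[x,y,170] for y in np.linspace(-136,-120,9)]))
        a.append(np.mean(mc(g.mean(2),[p[:,1],p[:,0]],order=1)));b.append(np.mean(mc(g[...,2]-g[...,0],[p[:,1],p[:,0]],order=1)))
    print(c);print([f"{x:.0f}:{u:.0f}/{v:.0f}" for x,u,v in zip(xs,a,b)])
E
```

```text
[7.26736486e+02 1.07911601e+02 1.67377741e-01] [np.float64(39.0202876490492), np.float64(46.73769375932021), np.float64(37.12689507477875), np.float64(16.475506758281302)]
side
['-186:113/50', '-184:112/49', '-182:110/48', '-180:108/47', '-178:107/47', '-176:106/48', '-174:106/48', '-172:105/48', '-170:108/45', '-168:112/37', '-166:113/22', '-164:113/6', '-162:113/-4', '-160:113/-7', '-158:113/-7', '-156:105/-5', '-154:87/-2', '-152:75/-2', '-150:81/-2', '-148:97/-2', '-146:108/-3', '-144:113/-4', '-142:114/-6', '-140:113/-7', '-138:113/-7', '-136:113/-7', '-134:107/-6', '-132:97/-5', '-130:89/-6', '-128:88/-8', '-126:89/-9']
top
['-186:116/64', '-184:117/65', '-182:117/66', '-180:118/66', '-178:119/67', '-176:118/66', '-174:113/61', '-172:109/47', '-170:114/25', '-168:121/5', '-166:129/-3', '-164:135/-7', '-162:137/-7', '-160:136/-6', '-158:133/-6', '-156:134/-5', '-154:135/-4', '-152:135/-5', '-150:128/-5', '-148:120/-5', '-146:120/-5', '-144:127/-5', '-142:135/-6', '-140:138/-6', '-138:137/-5', '-136:126/-5', '-134:106/-3', '-132:79/-0', '-130:56/-0', '-128:44/-2', '-126:43/-3']
```

```bash
cat > m.py <<'E'
from h import *
from scipy.spatial.transform import Rotation as Ro
q=np.array([726.74,107.91,.1674])
def pose(g,l,dz=0,tilt=1):
    R=(Ro.from_euler("z",q[2]-g)*Ro.from_euler("x",-l*tilt)).as_matrix()@np.diag([-1,1,-1.])
    k=cage(q,gate(g,l,(-49,-115,0)))[0]+[0,0,dz]
    return k-163*R[:,2],R
def rows(*targets):
    o=get_obs();p=np.array(o["ee_pos"]);R=Ro.from_rotvec(o["orientation"]).as_matrix()
    print("t",o["t"],"F",np.round(o["ft_force"],1),"M",np.round(o["moment"],2),"w",o["width"])
    for T in targets:
        tp,tR=pose(*T);print(T,np.round(R.T@(tp-p)/25,2).tolist(),np.round(Ro.from_matrix(R.T@tR).as_rotvec()/np.radians(8),2).tolist(),np.round(tp,1))
E
python3 -c "
from m import *
rows((.244,0,80),(.244,0,0))"
```

```text
t 1.4 F [0.  0.4 0.3] M [-0.02  0.    0.02] w 87.73368376728156
(0.244, 0, 80) [-18.98, -19.49, -0.13] [-0.0, -0.0, -1.35] [493.9   8.6 408. ]
(0.244, 0, 0) [-18.98, -19.49, 3.07] [-0.0, -0.0, -1.35] [493.9   8.6 328. ]
```

>>> play_rows --travel '[[-2,-2,-0.13],[-4,-4,-0.13],[-5.6,-5.8,-0.13],[-7.2,-7.5,-0.13],[-8.8,-9.2,-0.13],[-10.4,-10.9,-0.13],[-12,-12.5,-0.13],[-13.6,-14.1,-0.13],[-15.2,-15.7,-0.13],[-16.6,-17.2,-0.13],[-18,-18.5,-0.13],[-18.98,-19.49,-0.13],[-18.98,-19.49,-0.13],[-18.98,-19.49,-0.13],[-18.98,-19.49,-0.13],[-18.98,-19.49,-0.13]]' --angular '[[0,0,0],[0,0,0],[0,0,-0.3],[0,0,-0.6],[0,0,-0.9],[0,0,-1.35],[0,0,-1.35],[0,0,-1.35],[0,0,-1.35],[0,0,-1.35],[0,0,-1.35],[0,0,-1.35],[0,0,-1.35],[0,0,-1.35],[0,0,-1.35],[0,0,-1.35]]' --claw '[1,1,1,1,1,1,1,1,1,1,1,1,1,1,1,1]'

```text
t: 3.4
ee_pos: [493.6, 9.5, 408.0]
orientation: [0.118, 3.139, 0.0]
ft_force: [0.1, -0.5, -0.2]
width: 88.1
```

```bash
python3 -c "
from m import *
cv2.imwrite('pics/a.png',cv2.resize(get_image('side')[120:270,190:390],None,fx=3.5,fy=3.5))
rows((.244,0,80),(.244,0,0))"
```

```text
t 3.45 F [2.  0.  0.3] M [ 0.03  0.03 -0.03] w 87.80223144630426
(0.244, 0, 80) [-0.01, -0.03, 0.0] [0.0, 0.0, 0.01] [493.9   8.6 408. ]
(0.244, 0, 0) [-0.01, -0.03, 3.2] [0.0, 0.0, 0.01] [493.9   8.6 328. ]
```

View pics/a.png

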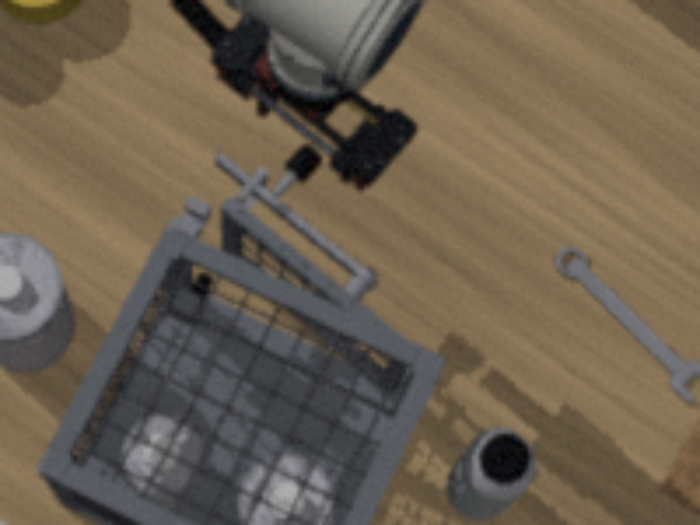

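The open gripper hangs above the knob, which sits at about (303,163) in this crop. The keeper at (196,212) is still visible beside it. I'll descend and grip.

>>> play_rows --travel '[[-0.01,-0.03,1],[-0.01,-0.03,2],[-0.01,-0.03,2.8],[-0.01,-0.03,3.2],[-0.01,-0.03,3.2],[-0.01,-0.03,3.2],[-0.01,-0.03,3.2],[-0.01,-0.03,3.2],[-0.01,-0.03,3.2],[-0.01,-0.03,3.2]]' --angular '[[0,0,0],[0,0,0],[0,0,0],[0,0,0],[0,0,0],[0,0,0],[0,0,0],[0,0,0],[0,0,0],[0,0,0]]' --claw '[1,1,1,1,1,-1,-1,-1,-1,-1]'

```text
t: 4.7
ee_pos: [493.9, 8.7, 328.1]
orientation: [0.118, 3.139, 0.0]
ft_force: [0.9, -0.1, 0.3]
width: 41.6
```

```bash
python3 -c "
from m import *
rows((.244,0,0),(.244,.15,0),(.16,.16,0),(.08,.16),(.05,.16),(.02,.16),(0,.16))"
```

```text
t 4.7 F [ 0.9 -0.1  0.3] M [ 0.03 -0.01  0.05] w 41.579108046584324
(0.244, 0, 0) [0.0, -0.0, 0.01] [0.0, 0.0, 0.01] [493.9   8.6 328. ]
(0.244, 0.15, 0) [-0.0, 1.02, -0.61] [1.07, 0.0, 0.01] [495.9  34.2 343.4]
(0.16, 0.16, 0) [-0.58, 0.84, -0.64] [1.15, -0.05, -0.59] [510.   28.5 344.2]
(0.08, 0.16) [-1.15, 0.64, -0.64] [1.14, -0.09, -1.16] [523.8  22.5 344.2]
(0.05, 0.16) [-1.37, 0.58, -0.64] [1.14, -0.11, -1.38] [529.2  20.6 344.2]
(0.02, 0.16) [-1.59, 0.52, -0.64] [1.14, -0.13, -1.59] [534.5  18.8 344.2]
(0, 0.16) [-1.74, 0.49, -0.64] [1.14, -0.14, -1.73] [538.1  17.7 344.2]
```

>>> play_rows --travel '[[0,0,0],[0,0,0],[0,0,0],[0,0,0]]' --angular '[[0,0,0],[0,0,0],[0,0,0],[0,0,0]]' --claw '[-1,-1,-1,-1]'

```text
t: 5.2
ee_pos: [493.8, 8.5, 328.1]
orientation: [-0.118, -3.139, 0.001]
ft_force: [-1.6, -4.4, 0.7]
width: 25.3
```

>>> play_rows --travel '[[0,0.35,-0.2],[0,0.7,-0.4],[0,1.02,-0.61],[0,1.02,-0.61]]' --angular '[[0.36,0,0],[0.72,0,0],[1.07,0,0],[1.07,0,0]]' --claw '[-1,-1,-1,-1]'

```text
t: 5.7
ee_pos: [495.5, 34.2, 343.3]
orientation: [-0.115, -3.124, 0.235]
ft_force: [-1.6, -4.0, -0.8]
width: 25.3
```

```bash
python3 -c "
from m import *
rows((.244,.15),(.2,.16),(.16,.16,0),(.12,.16),(.08,.16))
cv2.imwrite('pics/b.png',cv2.resize(get_image('side')[120:270,190:390],None,fx=3.5,fy=3.5))"
```

```text
t 5.7 F [-1.6 -4.  -0.8] M [-0.53  0.12 -0.23] w 25.307299362360716
(0.244, 0.15) [-0.02, 0.0, -0.0] [-0.0, -0.0, 0.02] [495.9  34.2 343.4]
(0.2, 0.16) [-0.32, -0.07, -0.03] [0.07, -0.05, -0.29] [503.2  31.9 344.2]
(0.16, 0.16, 0) [-0.6, -0.19, -0.01] [0.07, -0.1, -0.57] [510.   28.5 344.2]
(0.12, 0.16) [-0.88, -0.29, 0.01] [0.07, -0.14, -0.86] [516.9  25.4 344.2]
(0.08, 0.16) [-1.17, -0.38, 0.02] [0.07, -0.19, -1.14] [523.8  22.5 344.2]
```

View pics/b.png

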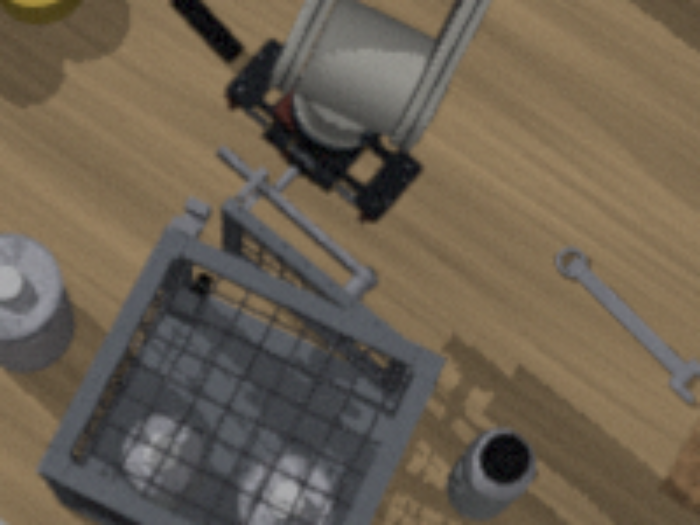

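The bar's tip (about (222,153)) is raised and the fingers hold the knob. The keeper at (196,212) is visible. Next I swing the gate towards shut.

>>> play_rows --travel '[[-0.16,-0.04,-0.03],[-0.32,-0.07,-0.03],[-0.46,-0.13,-0.02],[-0.6,-0.19,-0.01],[-0.74,-0.24,0],[-0.88,-0.29,0.01],[-1.02,-0.34,0.01],[-1.17,-0.38,0.02],[-1.17,-0.38,0.02],[-1.17,-0.38,0.02]]' --angular '[[0.05,-0.02,-0.14],[0.07,-0.05,-0.29],[0.07,-0.07,-0.43],[0.07,-0.1,-0.57],[0.07,-0.12,-0.71],[0.07,-0.14,-0.86],[0.07,-0.16,-1],[0.07,-0.19,-1.14],[0.07,-0.19,-1.14],[0.07,-0.19,-1.14]]' --claw '[-1,-1,-1,-1,-1,-1,-1,-1,-1,-1]'

```text
t: 7.0
ee_pos: [524.0, 21.9, 344.0]
orientation: [-0.137, 3.121, -0.25]
ft_force: [-1.7, -6.1, 0.7]
width: 25.4
```

```bash
python3 -c "
from m import *
rows((.08,.16),(.05,.16),(.02,.16),(.01,.16),(0,.16),(-.007,.16))"
```

```text
t 7.0 F [-1.7 -6.1  0.7] M [-0.83  0.25 -0.07] w 25.405550510407345
(0.08, 0.16) [0.0, 0.02, -0.01] [-0.0, 0.0, 0.0] [523.8  22.5 344.2]
(0.05, 0.16) [-0.2, -0.07, 0.0] [-0.0, -0.03, -0.21] [529.2  20.6 344.2]
(0.02, 0.16) [-0.41, -0.16, 0.02] [-0.0, -0.07, -0.42] [534.5  18.8 344.2]
(0.01, 0.16) [-0.48, -0.19, 0.02] [-0.0, -0.08, -0.49] [536.3  18.2 344.2]
(0, 0.16) [-0.55, -0.22, 0.02] [-0.0, -0.09, -0.56] [538.1  17.7 344.2]
(-0.007, 0.16) [-0.6, -0.23, 0.03] [-0.0, -0.1, -0.61] [539.4  17.3 344.2]
```

>>> play_rows --travel '[[-0.1,-0.06,0],[-0.2,-0.1,0],[-0.3,-0.15,0.01],[-0.41,-0.19,0.02],[-0.48,-0.22,0.02],[-0.55,-0.25,0.02],[-0.55,-0.25,0.02],[-0.55,-0.25,0.02]]' --angular '[[0,-0.02,-0.1],[0,-0.03,-0.21],[0,-0.05,-0.31],[0,-0.07,-0.42],[0,-0.08,-0.49],[0,-0.09,-0.56],[0,-0.09,-0.56],[0,-0.09,-0.56]]' --claw '[-1,-1,-1,-1,-1,-1,-1,-1]'

```text
t: 8.0
ee_pos: [538.1, 16.9, 344.3]
orientation: [-0.26, 3.108, -0.249]
ft_force: [-4.4, 1.6, -2.0]
width: 25.8
```

```bash
python3 -c "
from m import *
rows((0,.16),(0,.12),(0,.105),(0,.09),(0,.06))
Z=8;x0,y0=225,155
i=cv2.resize(get_image('side')[y0:y0+65,x0:x0+90],None,fx=Z,fy=Z,interpolation=2)
cv2.imwrite('pics/c.png',i)"
```

```text
t 8.0 F [-4.4  1.6 -2. ] M [ 0.15  0.63 -0.12] w 25.80142847951551
(0, 0.16) [-0.01, 0.03, -0.0] [0.0, -0.0, -0.0] [538.1  17.7 344.2]
(0, 0.12) [-0.01, -0.23, 0.19] [-0.29, -0.0, -0.0] [539.3  10.7 340.6]
(0, 0.105) [-0.01, -0.32, 0.26] [-0.39, -0.0, -0.0] [539.8   8.1 339.2]
(0, 0.09) [-0.01, -0.42, 0.34] [-0.5, -0.0, -0.0] [540.2   5.5 337.7]
(0, 0.06) [-0.01, -0.6, 0.49] [-0.71, -0.0, -0.0] [5.410e+02 4.000e-01 3.346e+02]
```

View pics/c.png

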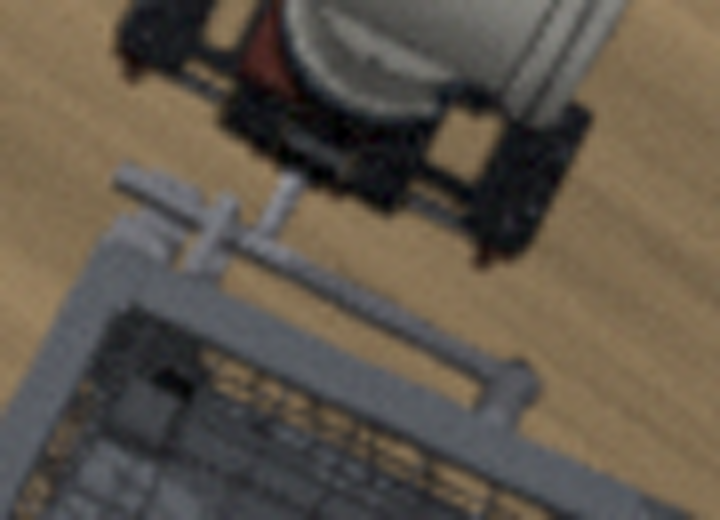

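>>> play_rows --travel '[[-0.01,-0.12,0.1],[-0.01,-0.24,0.19],[-0.01,-0.3,0.24],[-0.01,-0.35,0.28],[-0.01,-0.35,0.28]]' --angular '[[-0.14,0,0],[-0.29,0,0],[-0.36,0,0],[-0.42,0,0],[-0.42,0,0]]' --claw '[-1,-1,-1,-1,-1]'

```text
t: 8.68
ee_pos: [539.8, 6.8, 338.7]
orientation: [-0.26, 3.119, -0.158]
ft_force: [-5.0, -2.4, -1.4]
width: 25.5
```

```bash
python3 -c "
from m import *
rows((0,.12),(0,.095),(0,.09),(0,.085))"
```

```text
t 8.675 F [-5.  -2.4 -1.4] M [-0.33  0.73 -0.15] w 25.476060223361614
(0, 0.12) [-0.01, 0.15, -0.09] [0.13, -0.01, -0.01] [539.3  10.7 340.6]
(0, 0.095) [-0.01, -0.02, 0.02] [-0.04, -0.01, -0.01] [540.    6.4 338.2]
(0, 0.09) [-0.01, -0.05, 0.05] [-0.08, -0.01, -0.01] [540.2   5.5 337.7]
(0, 0.085) [-0.01, -0.08, 0.07] [-0.12, -0.01, -0.01] [540.3   4.7 337.2]
```

>>> play_rows --travel '[[-0.01,-0.03,0.02],[-0.01,-0.05,0.05],[-0.01,-0.05,0.05]]' --angular '[[-0.04,0,0],[-0.08,0,0],[-0.08,0,0]]' --claw '[-1,-1,-1]'

```text
t: 9.05
ee_pos: [540.2, 4.9, 337.5]
orientation: [-0.261, 3.122, -0.141]
ft_force: [-5.0, -3.7, -1.3]
width: 25.3
```

>>> play_rows --travel '[[0,-0.02,0.01],[0,-0.03,0.025],[0,-0.03,0.025]]' --angular '[[-0.02,0,0],[-0.04,0,0],[-0.04,0,0]]' --claw '[-1,-1,-1]'

```text
t: 9.43
ee_pos: [540.3, 4.0, 337.0]
orientation: [-0.261, 3.122, -0.133]
ft_force: [-4.0, -2.5, -1.4]
width: 25.4
```

```bash
python3 -c "
from m import *
rows((0,.12),(0,.08),(0,.07),(0,.065))"
```

```text
t 9.425 F [-4.  -2.5 -1.4] M [-0.31  0.67 -0.12] w 25.441502937678496
(0, 0.12) [-0.0, 0.26, -0.17] [0.25, -0.01, -0.01] [539.3  10.7 340.6]
(0, 0.08) [-0.0, -0.01, 0.01] [-0.03, -0.01, -0.01] [540.5   3.8 336.7]
(0, 0.07) [-0.0, -0.07, 0.06] [-0.11, -0.01, -0.01] [540.8   2.1 335.6]
(0, 0.065) [-0.0, -0.1, 0.08] [-0.14, -0.01, -0.01] [540.9   1.3 335.1]
```

No contact at lift 0.083, below the cheek tops (about 0.10), so the bar appears to be entering the notch. I'll keep lowering gently.

>>> play_rows --travel '[[0,-0.05,0.03],[0,-0.1,0.08],[0,-0.1,0.08]]' --angular '[[-0.06,0,0],[-0.14,0,0],[-0.14,0,0]]' --claw '[-1,-1,-1]'

```text
t: 9.8
ee_pos: [540.7, 0.9, 335.1]
orientation: [-0.261, 3.126, -0.103]
ft_force: [-3.8, -4.8, -1.1]
width: 25.3
```

```bash
python3 -c "
from m import *
rows((0,.05),(0,.04),(0,.02),(0,0.005),(0,0))"
```

```text
t 9.8 F [-3.8 -4.8 -1.1] M [-0.65  0.69 -0.13] w 25.25968315666778
(0, 0.05) [-0.01, -0.08, 0.07] [-0.11, -0.02, -0.01] [541.3  -1.2 333.5]
(0, 0.04) [-0.01, -0.15, 0.11] [-0.18, -0.02, -0.01] [541.6  -2.9 332.5]
(0, 0.02) [-0.01, -0.28, 0.21] [-0.33, -0.02, -0.01] [542.2  -6.2 330.3]
(0, 0.005) [-0.01, -0.37, 0.29] [-0.43, -0.02, -0.01] [542.6  -8.6 328.6]
(0, 0) [-0.01, -0.4, 0.31] [-0.47, -0.02, -0.01] [542.7  -9.4 328. ]
```

>>> play_rows --travel '[[0,-0.08,0.07],[0,-0.16,0.11],[0,-0.23,0.16],[0,-0.3,0.21],[0,-0.3,0.21]]' --angular '[[-0.11,0,0],[-0.18,0,0],[-0.26,0,0],[-0.33,0,0],[-0.33,0,0]]' --claw '[-1,-1,-1,-1,-1]'

```text
t: 10.42
ee_pos: [542.0, -6.8, 330.3]
orientation: [0.261, -3.13, 0.03]
ft_force: [-3.9, -1.0, -2.4]
width: 25.5
```

```bash
python3 -c "
from m import *
rows((0,.02),(0,0.005),(0,0))
Z=8;x0,y0=225,155
i=cv2.resize(get_image('side')[y0:y0+65,x0:x0+90],None,fx=Z,fy=Z,interpolation=2)
cv2.imwrite('pics/d.png',i)"
```

```text
t 10.425 F [-3.9 -1.  -2.4] M [-0.15  0.62 -0.13] w 25.52298331480258
(0, 0.02) [-0.01, 0.03, -0.0] [0.01, -0.01, -0.01] [542.2  -6.2 330.3]
(0, 0.005) [-0.01, -0.07, 0.07] [-0.1, -0.01, -0.01] [542.6  -8.6 328.6]
(0, 0) [-0.01, -0.1, 0.09] [-0.14, -0.01, -0.01] [542.7  -9.4 328. ]
```

View pics/d.png

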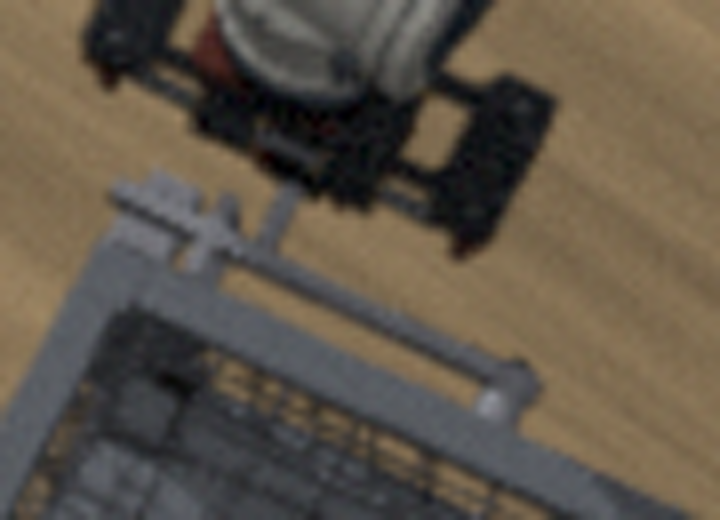

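The bar lies between the front cheek (about (165,190)) and the back cheek (about (145,235)). I'll lower it fully, open the jaws and withdraw straight up.

>>> play_rows --travel '[[0,-0.06,0.05],[0,-0.12,0.09],[0,-0.12,0.09],[0,-0.12,0.09],[0,-0.12,0.09],[0,-0.12,0.09],[0,-0.12,0.09],[0,-0.12,0.09]]' --angular '[[-0.08,0,0],[-0.14,0,0],[-0.14,0,0],[-0.14,0,0],[-0.14,0,0],[-0.14,0,0],[-0.14,0,0],[-0.14,0,0]]' --claw '[-1,-1,-1,-0.3,-0.1,0,0,0]'

```text
t: 11.48
ee_pos: [542.6, -9.7, 328.2]
orientation: [0.261, -3.129, 0.0]
ft_force: [0.6, -0.3, 0.5]
width: 43.9
```

>>> play_rows --travel '[[0,0,0],[0,0,0],[0,0,-0.5],[0,0,-1.2],[0,0,-2.2],[0,0,-3.2],[0,0,-4.2],[1.5,0,-4.8],[3,0,-5],[5,0,-5],[7,0,-5],[7,0,-5],[7,0,-5]]' --angular '[[0,0,0],[0,0,0],[0,0,0],[0,0,0],[0,0,0],[0,0,0],[0,0,0],[0,0,0],[0,0,0],[0,0,0],[0,0,0],[0,0,0],[0,0,0]]' --claw '[0.2,0.2,0.2,0.2,0.2,0.2,0.2,0.2,0.2,0.2,0.2,0.2,0.2]'

```text
t: 13.1
ee_pos: [370.9, -38.7, 454.8]
orientation: [-0.261, 3.129, -0.001]
ft_force: [1.1, 0.7, -0.6]
width: 52.6
```

```bash
python3 -c "
from m import *
print(get_obs()['ee_pos'],get_obs()['ft_force'],get_obs()['width'])
kp={}
Z=6;x0,y0=225,145;s=get_image('side')
i=cv2.resize(s[y0:y0+80,x0:x0+90],None,fx=Z,fy=Z,interpolation=2)
for l,col in((0,(0,255,0)),(.1,(0,0,255))):
  L=np.array([gate(0,l,(0,-100,10)),gate(0,l,(0,-180,10))]);p=((proj('side',cage(q,L))-[x0,y0]+.5)*Z).astype(int);cv2.line(i,tuple(map(int,p[0])),tuple(map(int,p[1])),col,1)
  p=((proj('side',cage(q,gate(0,l,(-49,-115,0))))-[x0,y0]+.5)*Z).astype(int)[0];cv2.circle(i,tuple(map(int,p)),3,col,1)
cv2.imwrite('pics/e.png',i)
get_image('top')
for n in('tin_out','aerosol','tape','cup'): print(n,[(np.round(d['location']),round(d['conf'],2)) for d in search_frame('side',n)][:1])
for c,(x,y) in {}.items(): pass
"
```

```text
[370.87990123 -38.74287647 454.79333925] [ 1.05805084  0.73428943 -0.60272559] 52.61047734446369
tin_out [(array([ 757., -131.,  151.]), 0.78)]
aerosol [(array([636., 314., 159.]), 0.77)]
tape [(array([ 448., -363.,   48.]), 0.58)]
cup [(array([ 514., -458.,   58.]), 0.81)]
```

View pics/e.png

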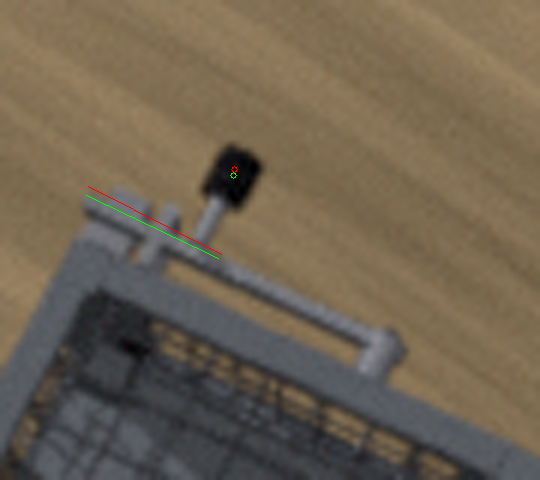

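The knob's centre at about (232,177) and the bar both match the overlay for lift 0 and gate about 0. The front cheek stands in front of the bar, and the four bystanders I re-measured have not moved. I'll hand it in.

```bash
python3 -c "
from workcell import *
print(workorder.close_job())"
```

```text
the job is handed in; nothing more can be done
None
```

The gate is shut and latched, and I handed the job in at about 13 s of the 51 s allowed. I gripped the knob, lifted the bar to about 0.16 rad and swung the gate to about 0 rad. I then lowered the bar in small steps into the keeper's notch, let go and backed away.

- **Force:** the measured tool force stayed at about 6–7 N or less in all the readings I took. There was no sign of the bar touching the cheeks on the way down. The −4 to −5 N in x near shut fits the spring buffer.
- **Latch seating:** in the last side picture the bar lies behind the front lip, and its knob matches the overlay for lift 0 and gate 0. That match is good to a few mm, because the joint angles cannot be read directly.
- **Bystanders:** the tin outside, aerosol, tape and cup were found again within about 5 mm of their first positions, which is the detector's own accuracy. I did not re-measure the two tins in the cage, the spanner or the scraper. The arm did not go near the two tins or the scraper, and it only passed high over the spanner's side of the bench.
- **Disagreement:** the two cameras differed by about 3 mm on where the keeper sits in x. It did not matter, because the bar dropped in at the first position I tried.

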